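# Build up a cutter set on an arbor in the assembly fixture

## Task

Build up the cutter set on the upright arbor in the assembly fixture: first the two-knife cutterhead, turned so that the slot across its underside drops over the two drive dogs on the flange, then the 30 mm spacer sleeve and last the 18 mm collar from the pocket tray. Lower each part all the way down the arbor rather than letting it drop, until it sits fully home and flat on the one beneath, and let go of it before you fetch the next. Leave the two other rings in their pockets and do not disturb the other things on the bench.

Things in the scene. Friction and masses are not known exactly. Their poses are not given: they have to be found in the camera images.
- fixture: Grey tool-assembly fixture bolted to the bench, a steel tool arbor clamped upright in it: base plate 150 (x) by 110 (y) by 14 mm, round body 100 mm wide, T-handled clamp screw on the +x side, up to 96 mm from the axis and 46 mm high. Origin: centre of the underside, on the arbor's axis; z up. It stands elsewhere and turned each time.
- flange_seat (a point): Point on the arbor's axis at the flat top (seat) of its 68 mm flange, 92 mm above the bench; axes as the fixture's. Here the cutterhead's underside comes to rest. Two drive dogs stand on the seat along the fixture's y axis, at either side of the post: each 10 mm (x) by 11 mm (y), 5 mm high, 20 to 31 mm off the axis.
- arbor_tip (a point): Top end of the arbor's plain steel post, on its axis, 77 mm above the seat. The post is 35 mm in diameter; its top 6 mm taper to 28 mm. The finished set stands 5 mm proud of it, for the clamp cap.
- cutterhead: Aluminium two-knife cutterhead flat on a 5 mm cork pad: 120 mm long (x, over the knives), 60 mm wide (y, over two flat parallel sides to grip by), 34 mm high, 0.5 to 0.7 kg. Upright through bore of 38 mm at its middle. Origin: centre of the underside; z up. A slot 18 mm wide, 6 mm deep runs across the underside along y; it fits over the dogs with its y along the fixture's y, either way round.
- ring_tray: Fixed plywood tray, 205 mm (x) by 165 mm (y), 12 mm high, with four round pockets of 65 mm diameter, 5 mm deep, at x = +-50 mm, y = +-40 mm from its middle. Origin: centre of the underside. Each pocket holds one loose steel ring lying flat on its face, bore upright; which ring is in which pocket varies, and so does the side of the bench where the tray is.
- sleeve: Spacer sleeve: plain steel ring, outer diameter 60 mm, bore 38 mm, 30 mm high, about 0.4 kg, in a pocket of the tray. Second on the arbor. Origin: centre of the underside; z along the bore.
- collar: Collar: plain steel ring, outer diameter 60 mm, bore 38 mm, 18 mm high (the lowest ring in the tray; it stands 13 mm above the tray's top), about 0.25 kg. Last on the arbor. Origin: centre of the underside; z along the bore.
- long_sleeve: Another spacer sleeve, outer diameter 60 mm, 50 mm high (the tallest ring in the tray). Not wanted: stays in its pocket. Origin: centre of the underside.
- small_ring: A narrower ring for another arbor, outer diameter 44 mm, 24 mm high. Not wanted: stays in its pocket. Origin: centre of the underside.
- clamp_cap: Dark steel clamp cap, 54 mm diameter, 26 mm high, lying beside the cutterhead on the same pad. It is fitted later by hand: leave it. Origin: centre of the underside.
- spanner: Steel spanner, 200 mm long, lying beyond the fixture; leave it.
- glue_bottle: White glue bottle, 64 mm diameter, 170 mm high, standing at the back; leave it. Origin: centre of the underside.
- tape_roll: Roll of brown tape, 110 mm diameter, 25 mm high, lying flat at the back of the bench, to the robot's right; leave it. Origin: centre of the underside.
There are look-alikes about, which are no part of the job. There is more than one size of the cutterhead; the one meant has the size given above.

How it is judged:
On the way, in this order (a step that is already met when the one before it is completed fails the run):
1. the cutterhead sits home on the flange, over the dogs, and is let go (z of cutterhead in the frame of flange_seat between -0.002 and 0.002 m and horizontal distance between cutterhead and flange_seat below 0.003 m and angle between cutterhead's own z axis and vertical below 0.04 rad and angle between the y axis of cutterhead and the y axis of fixture, either way round below 0.16 rad and contact force between the fingers and cutterhead below 0.2 N and linear speed of cutterhead below 0.02 m/s), for 0.2 s.
2. the 30 mm sleeve sits home on the cutterhead and is let go (z of cutterhead in the frame of flange_seat between -0.002 and 0.002 m and horizontal distance between each of cutterhead, sleeve and flange_seat below 0.003 m and angle between each of cutterhead, sleeve's own z axis and vertical below 0.04 rad and angle between the y axis of cutterhead and the y axis of fixture, either way round below 0.16 rad and z of sleeve in the frame of flange_seat between 0.032 and 0.036 m and contact force between the fingers and sleeve below 0.2 N and linear speed of sleeve below 0.02 m/s), for 0.2 s.
3. the 18 mm collar sits home on the sleeve and is let go (z of collar in the frame of flange_seat between 0.062 and 0.066 m and horizontal distance between collar and flange_seat below 0.003 m and angle between collar's own z axis and vertical below 0.04 rad and contact force between the fingers and collar below 0.2 N and linear speed of collar below 0.02 m/s), for 0.2 s.
At the end, for the whole second after the job is handed in: On the arbor: cutterhead underside on the seat (slot over dogs, yaw within 0.16 rad), sleeve 34 mm and collar 64 mm above it, each within 2 mm in height, 3 mm of the axis, 0.04 rad of upright, at rest, let go; long sleeve and small ring within 15 and 25 mm of their starts (all of step 2 and all of step 3 and contact force between the fingers and cutterhead below 0.2 N and linear speed of cutterhead below 0.02 m/s and distance of long_sleeve from where it was at the start of the episode below 0.015 m and distance of small_ring from where it was at the start of the episode below 0.025 m); the robot touches nothing.
It fails at once if the cutterhead, sleeve or collar is dropped (moves faster than 0.4 m/s out of the fingers, a free fall of about 8 mm) ((linear speed of cutterhead above 0.4 m/s and contact force between the fingers and cutterhead below 0.1 N) or (linear speed of sleeve above 0.4 m/s and contact force between the fingers and sleeve below 0.1 N) or (linear speed of collar above 0.4 m/s and contact force between the fingers and collar below 0.1 N)).
It fails at once if the 50 mm sleeve is moved 15 mm or the narrow ring 25 mm from where it lay (distance of long_sleeve from where it was at the start of the episode above 0.015 m or distance of small_ring from where it was at the start of the episode above 0.025 m).
It fails at once if another thing on the bench is moved more than 30 mm (distance of any of clamp_cap, spanner, glue_bottle, tape_roll from where it was at the start of the episode above 0.03 m).
It also fails if it takes over 72 s, if anything falls off the work surface, if the arm or the gripper's body presses on something with over 40 N, if the wrist force passes 120 N, or if a joint passes its speed limit or range.

## Robot

A 6-joint arm with a two-finger parallel gripper is mounted at the origin on the work surface. World frame = base frame: x ahead of the robot, y to its left, z up, the work surface at z = 0. Lengths are in m, angles in rad, forces in N, time in s.
With the tool pointing down it reaches from about 0.375 to 0.9 m from the base axis. Payload 3.1 kg.
Tool frame: the origin (TCP) lies at the very end of the fingers, on their centre line; the grasp point (between the pads) lies 19 mm behind it; z points along the fingers, y is the line along which they close (so a half turn about z gives the same grasp; the last joint's range is limited). The gripper opens to 85 mm and grips with 20 to 120 N. Pads are 22 mm wide; open, the fingers measure 114 mm over their backs; the gripper's body (76 mm by 85 mm) begins 54 mm behind the grasp point. The pads swing forward as they close: fully open they stand 13 mm farther back than shut.
Start: joints at [1.048, 0.527, 1.433, -0, 1.181, -0.178], TCP at [0.211, 0.588, 0.231] pointing down, gripper open.
Joint ranges: [-3.08, 3.08], [-0.75, 2.2], [0.22, 2.44], [-1.43, 4.57], [0, 2.65], [-2.85, 2.85]. Speed limits (rad/s): [2.79, 2.79, 3.14, 3.14, 3.14, 3.14].

## Interface

Orientations are given as a unit quaternion [x, y, z, w].
In Python, from station import manip, vision gives the robot as it stands.
- The arm moves only by the tool drive_tool, never from a script. Its argument "deltas" is a list that holds one entry, the list of rows, each a list of 4 numbers: the shift along the tool's x, y, z in mm, then the turn about the tool's z in rad. A call has 1 to 5 rows; each row is the pose to reach, as a shift and turn from the pose commanded when the call began, along the tool's axes at that moment; what a row does not reach only later rows make up. A row lasts 1/12 s, in which the tool goes at most 41.7 mm and 7.16 degrees, less where a joint would pass 70% of its speed; a pose out of reach is approached as far as the arm can. A call with a gripper value outside its range is refused whole. "jaw" is the finger opening in mm, from 0 to 85.4, set as the call begins (left out, the last holds). The fingers move at their own pace and stop on an object; "force" is the grip in N (left out, the last holds). Time passes only in rows, so rows that repeat a pose let the fingers close. It gives the time, the measured TCP pose, the force, the opening and the grip force at its end, in the units of the state.
- manip.sense(): the state, without advancing time (a new reading comes with each control period).
- vision.snapshot(name): name is "side" or "top" or "wrist"; returns the picture (480x640x3 uint8, red, green, blue); there is no depth.
- vision.camera_model(name): a dict with "camera_matrix" (3x3 intrinsics, pixels), "rvec" (rotation vector, rad) and "tvec" (3), from world to camera coordinates, as OpenCV has them. Camera axes: x right, y down, z forward; pixel columns grow to the right and rows downward; lengths in m; the calibration is good to about 2 mm. A picture is of the moment at which its call begins: read the wrist's pose just before it. camera_model takes no time and is no camera call; for the wrist camera it gives the pose at the moment of the call.
- manip.sign_off(): hands the job in; it is judged then, once.
The state is a dict: "t": time; "q": joint angles; "qd": joint speeds; "tau": joint torques, N m; "tcp_pos": TCP position; "tool_rot": TCP orientation; "force": force on the tool from outside, world axes, zero at the start; "ft_torque": the same for the moment, N m; "finger_gap": opening from 0.0 (shut) to 1.0 (fully open); "gripper_force": force on a finger pad.
Only numpy, scipy, OpenCV 4.12 (cv2) and the standard library are available. Lean on these libraries where they do the work, as an engineer would, in place of code of your own. Each camera call takes 0.05 s, during which the arm holds its last target. There are 200 camera calls.

## Working session

There is one attempt and no reset: what is moved stays moved. The work goes in short steps, Python scripts to look and compute and a tool call to move; the robot and the scene stay as the last step left them, time stands still between calls to the robot, and variables do not carry over. Pictures are saved under pics/ and viewed, at most 10 in all, crops included, and the job is handed in when it is done.

Besides the shell and the picture viewer there is one more tool, called after "Request:" in YAML: its name, and indented under it one key for each argument. drive_tool: Moves the arm, as the interface text tells. Its arguments: {"type":"object","properties":{"deltas":{"type":"array"},"jaw":{"type":"number"},"force":{"type":"number"}},"required":["deltas"]}

```bash
ls; mkdir -p pics; cat > h.py <<'E'
import numpy as np, cv2, json
from station import manip, vision
def cam(n):
    m=vision.camera_model(n);K=np.array(m["camera_matrix"],float);R=cv2.Rodrigues(np.array(m["rvec"],float))[0];t=np.array(m["tvec"],float).ravel();return K,R,t
def ray(c,uv):
    K,R,t=c;d=R.T@np.linalg.solve(K,[uv[0],uv[1],1.]);return -R.T@t,d
def plane(c,uv,z):
    o,d=ray(c,uv);return o+d*(z-o[2])/d[2]
def tri(c1,u1,c2,u2):
    A=[];b=[]
    M=np.zeros((3,3));v=np.zeros(3);r=[]
    for c,u in((c1,u1),(c2,u2)):
        o,d=ray(c,u);d/=np.linalg.norm(d);P=np.eye(3)-np.outer(d,d);M+=P;v+=P@o;r.append((o,P))
    x=np.linalg.solve(M,v);return x,[np.linalg.norm(P@(x-o)) for o,P in r]
def proj(c,X):
    K,R,t=c;p=K@(R@np.asarray(X,float)+t);return p[:2]/p[2]
def save(n,f):
    c=cam(n);im=vision.snapshot(n);cv2.imwrite(f"pics/{f}.png",im[...,::-1]);np.savez(f"pics/{f}.npz",im=im,K=c[0],R=c[1],t=c[2]);return im
def load(f):
    d=np.load(f"pics/{f}.npz");return d["im"],(d["K"],d["R"],d["t"])
E
python3 - <<'E'
from h import *
for n in("top","side","wrist"):
    save(n,n+"0");c=cam(n);print(n,c[0].tolist(),(-c[1].T@c[2]).round(3),c[1][2].round(3))
print(manip.sense())
E
```

```text
pics
top [[468.64479734308003, 0.0, 313.116594484672], [0.0, 468.64479734308003, 237.07524882820573], [0.0, 0.0, 1.0]] [ 0.442 -0.067  1.03 ] [ 0.074  0.02  -0.997]
side [[538.4388520869988, 0.0, 319.14942985039664], [0.0, 538.4388520869988, 233.742775432472], [0.0, 0.0, 1.0]] [ 0.402 -0.932  1.016] [ 0.063  0.711 -0.701]
wrist [[377.5756438690255, 0.0, 321.686820522952], [0.0, 377.5756438690255, 240.11896605563766], [0.0, 0.0, 1.0]] [0.149 0.609 0.373] [ 0.244 -0.091 -0.966]
{'t': 0.15, 'q': array([ 1.04751939e+00,  5.28286129e-01,  1.43358362e+00,  2.69680112e-05,
        1.18137791e+00, -1.78471264e-01]), 'qd': array([ 0.0019413 , -0.00071249, -0.00371627, -0.0002704 ,  0.00113969,
        0.00159953]), 'tau': array([ 6.67659187e-04, -4.42749238e+01, -1.78277153e+01, -2.31917520e-04,
        5.52478348e-03,  2.61281463e-05]), 'tcp_pos': array([0.21093896, 0.58776734, 0.23054557]), 'tool_rot': array([ 1.71555054e-01,  9.85174187e-01, -7.72799885e-04, -2.96139029e-04]), 'force': array([-0.36008779,  0.49260864,  0.30824659]), 'ft_torque': array([-4.17475357e-02,  3.55967158e-02, -3.86124287e-05]), 'gripper_force': 0.0, 'finger_gap': 0.9985732382916532}
```

View pics/top0.png

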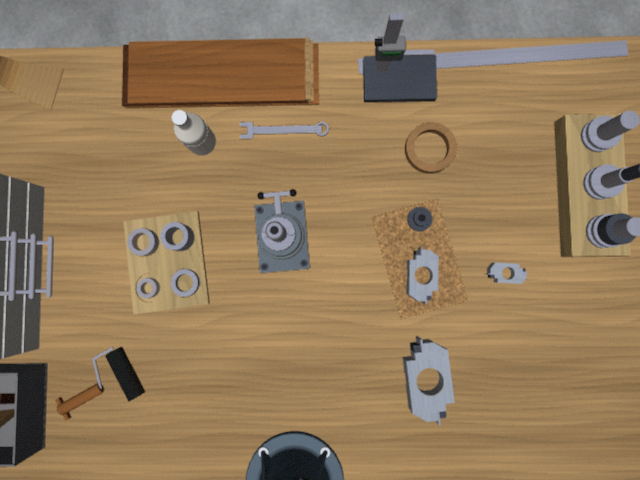

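View pics/side0.png

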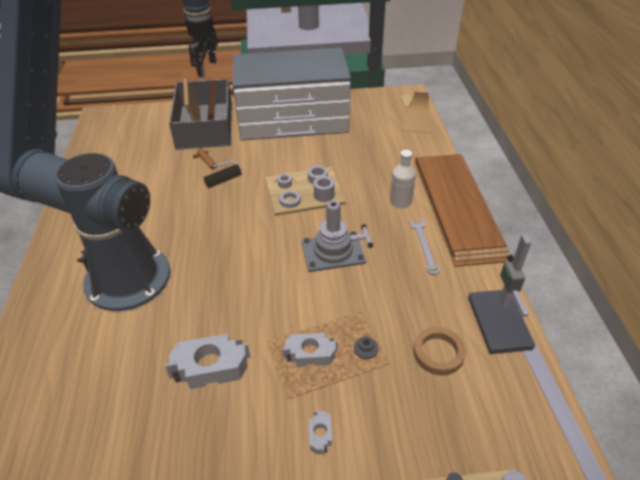

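The top view shows the tray at left (165,262), with rings at (142,241), (177,236), (148,288, small) and (185,283). The fixture is at (282,236), its handle pointing up to (277,193). The 120 mm cutterhead is on cork at (423,275), with look-alikes at (429,380) and (507,272). In the side view the tallest ring is at (324,187), the low collar at (290,198) and the 30 mm sleeve at (318,174). That puts the sleeve at top (142,241) and the collar at top (185,283).

```bash
cat >> h.py <<'E'
def tool():
    from scipy.spatial.transform import Rotation as Ro
    s=manip.sense();R=Ro.from_quat(s["tool_rot"]).as_matrix();return s,R
def blobs(im,sat=45,vmin=90,vmax=255,amin=60,roi=None):
    hsv=cv2.cvtColor(im,cv2.COLOR_RGB2HSV);m=((hsv[...,1]<sat)&(hsv[...,2]>=vmin)&(hsv[...,2]<=vmax)).astype(np.uint8)*255
    if roi is not None:
        k=np.zeros_like(m);x0,y0,x1,y1=roi;k[y0:y1,x0:x1]=255;m&=k
    cs,h=cv2.findContours(m,cv2.RETR_CCOMP,cv2.CHAIN_APPROX_NONE);return m,[(c,hh) for c,hh in zip(cs,h[0] if h is not None else []) if cv2.contourArea(c)>amin]
E
python3 - <<'E'
from h import *
c=cam("top")
for n,uv,z in(("sleeve",(142,241),.037),("long",(177,236),.057),("small",(148,288),.031),("collar",(185,283),.025),("tray",(165,262),.012),("fix base",(282,237),.014),("tip",(274,230),.169),("cutter",(424,275),.039),("cap",(420,218),.031),("bottletop",(179,118),.17),("handle",(277,193),.04)):
    print(n,plane(c,uv,z).round(3))
cs=cam("side")
for n,a,b in(("tip",(274,230),(333,205)),("cut",(424,275),(310,345)),("sleeve",(142,241),(318,173)),("long",(177,236),(324,182)),("collar",(185,283),(290,198)),("small",(148,288),(285,180))): print(n,*tri(c,a,cs,b))
im,_=load("top0")
m,b=blobs(im,roi=(385,235,460,315))
for q,h in b: print(cv2.minAreaRect(q),h[3],cv2.contourArea(q))
m,b=blobs(im,roi=(240,190,325,285),vmin=60)
for q,h in b: print(cv2.minAreaRect(q),h[3],cv2.contourArea(q))
s,R=tool();cw=cam("wrist");C=-cw[1].T@cw[2]
print("cam offset in tool",R.T@(C-s["tcp_pos"]),"axis",R.T@cw[1][2], "img x in tool",R.T@cw[1][0]);print(R)
E
```

```text
sleeve [0.512 0.319 0.037]
long [0.52  0.237 0.057]
small [0.411 0.306 0.031]
collar [0.421 0.229 0.025]
tray [0.467 0.277 0.012]
fix base [0.519 0.021 0.014]
tip [0.52  0.022 0.169]
cutter [ 0.433 -0.28   0.039]
cap [ 0.555 -0.276  0.031]
bottletop [0.734 0.201 0.17 ]
handle [0.611 0.029 0.04 ]
tip [0.52036865 0.02206999 0.16718986] [np.float64(0.0001424221764252202), np.float64(0.00014242217642529447)]
cut [ 0.43353649 -0.27878919  0.04258289] [np.float64(0.000192673668050213), np.float64(0.00019267366805024018)]
sleeve [0.51260091 0.32044829 0.03223303] [np.float64(0.0005306147736392273), np.float64(0.0005306147736393152)]
long [0.52041292 0.23402145 0.06681327] [np.float64(0.0012026305496027527), np.float64(0.001202630549602635)]
collar [0.42244876 0.22923171 0.02288146] [np.float64(0.0013692670847376184), np.float64(0.0013692670847376702)]
small [0.41290526 0.3080583  0.02599998] [np.float64(0.001684556959093083), np.float64(0.0016845569590931506)]
((423.2991027832031, 275.0266418457031), (29.583572387695312, 55.86897659301758), 1.9091525077819824) -1 1249.5
((423.0, 275.0), (18.0, 18.0), 0.0) 1 258.0
((281.03448486328125, 230.91380310058594), (79.39148712158203, 50.242515563964844), 85.2363510131836) -1 3424.0
cam offset in tool [ 0.06574095 -0.00097846 -0.14236789] axis [-0.26023526 -0.00156765  0.96554397] img x in tool [4.38348128e-04 9.99998387e-01 1.74173263e-03]
[[-9.41137551e-01  3.38022764e-01 -8.48652506e-04]
 [ 3.38023680e-01  9.41136532e-01 -1.42107670e-03]
 [ 3.18341601e-04 -1.62429329e-03 -9.99998630e-01]]
```

Request:
drive_tool:
  deltas:
    - [[-31,-22,-3,-0.09],[-63,-44,-6,-0.18],[-94,-65,-9,-0.27],[-126,-87,-12,-0.36],[-157,-109,-15,-0.44]]

```text
t: 0.57
tcp_pos: [0.3227, 0.431, 0.2462]
tool_rot: [-0.05, 0.999, -0.0, -0.0]
force: [0.9, 0.1, -0.6]
finger_gap: 0.998
gripper_force: 0.0
```

Request:
drive_tool:
  deltas:
    - [[-19,-33,-3,0],[-38,-66,-6,0],[-58,-99,-9,0],[-77,-132,-12,0],[-96,-165,-15,0]]

```text
t: 0.98
tcp_pos: [0.434, 0.2757, 0.2613]
tool_rot: [-0.048, 0.999, -0.0, -0.0]
force: [0.6, 0.3, 0.6]
finger_gap: 0.998
gripper_force: 0.0
```

```bash
python3 - <<'E'
from h import *
save("wrist","t1");s,R=tool();print(s["t"],s["tcp_pos"],np.degrees(np.arctan2(R[1,1],R[0,1])),s["qd"].round(3),R[:,2])
c=cam("wrist")
for P in [(.512,.319,.037),(.52,.236,.057),(.411,.306,.031),(.421,.229,.025)]: print(proj(c,P).round())
E
```

```text
1.0333 [0.4392888  0.27078875 0.26200932] 95.21449612501081 [ 0.084  0.009 -0.016  0.059 -0.021  0.161] [ 0.0053168  -0.00413999 -0.9999773 ]
[364. 280.]
[281. 288.]
[362. 181.]
[284. 183.]
```

View pics/t1.png

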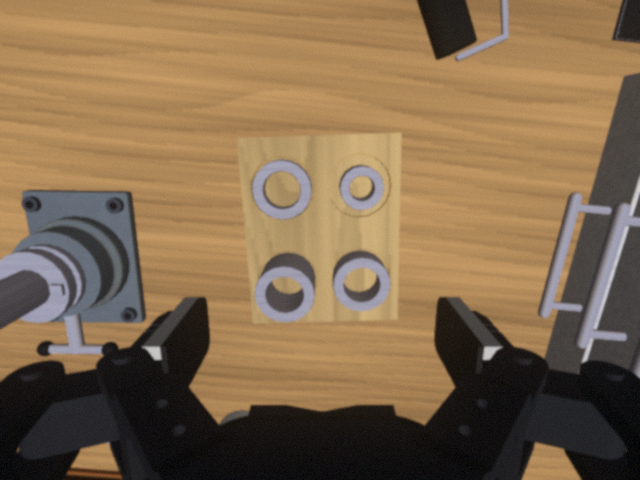

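The wrist view confirms the order: low collar (282,189), small ring (361,188), tall sleeve (286,290), 30 mm sleeve (361,280).

```bash
python3 - <<'E'
from h import *
save("wrist","t2")
E
```

Request:
drive_tool:
  deltas:
    - [[0,-40,0,0],[0,-80,0,0],[0,-115,0,0],[0,-125,0,0],[0,-125,0,0]]

```text
t: 1.5
tcp_pos: [0.4452, 0.1515, 0.2612]
tool_rot: [-0.046, 0.999, -0.0, -0.0]
force: [1.0, 0.4, 0.1]
finger_gap: 1.003
gripper_force: 0.0
```

```bash
python3 - <<'E'
from h import *
save("wrist","t3x");save("wrist","t3");print(manip.sense()["qd"].round(3),manip.sense()["tcp_pos"])
E
```

```text
[ 0.028  0.003 -0.005 -0.001  0.002 -0.003] [0.44507091 0.1536925  0.26126894]
```

Request:
drive_tool:
  deltas:
    - [[0,-40,0,0],[0,-80,0,0],[0,-115,0,0],[0,-125,0,0],[0,-125,0,0]]

```text
t: 2.02
tcp_pos: [0.4579, 0.0281, 0.2613]
tool_rot: [-0.047, 0.999, 0.0, 0.0]
force: [-0.0, 0.8, 0.5]
finger_gap: 1.004
gripper_force: 0.0
```

```bash
cat >> h.py <<'E'
def ells(im,cx,cy,r=45,hole=True,sat=70,vmin=120):
    roi=tuple(int(v) for v in(max(cx-r,0),max(cy-r,0),cx+r,cy+r))
    m,b=blobs(im,sat=sat,vmin=vmin,roi=roi,amin=80)
    return [(np.array(cv2.fitEllipse(c)[0]).round(2),np.array(cv2.fitEllipse(c)[1]).round(1),h[3]>=0) for c,h in b if len(c)>10]
E
python3 - <<'E'
from h import *
save("wrist","f1x");save("wrist","f1");print(manip.sense()["t"],manip.sense()["tcp_pos"])
P=dict(sleeve=(.512,.319,.037),long=(.52,.236,.057),small=(.411,.306,.031),collar=(.421,.229,.025))
for f in("t2","t3"):
    im,c=load(f)
    for n in P:
        u=proj(c,P[n]);print(f,n,u.round(),ells(im,*u))
E
```

```text
2.1167 [0.45695585 0.03011208 0.26114184]
t2 sleeve [364. 280.] [(array([368.06, 278.44]), array([52.7, 57.4]), np.False_), (array([368.26, 278.8 ]), array([34.6, 37.1]), np.True_)]
t2 long [281. 288.] [(array([290.82, 288.24]), array([55.1, 59.8]), np.False_), (array([290.82, 288.68]), array([35.7, 39.2]), np.True_)]
t2 small [362. 181.] [(array([368.19, 181.29]), array([43.1, 45. ]), np.False_), (array([368.46, 181.64]), array([25.4, 25.8]), np.True_)]
t2 collar [284. 183.] [(array([287.72, 183.21]), array([58.9, 60. ]), np.False_), (array([287.46, 183.88]), array([37.7, 38.1]), np.True_)]
t3 sleeve [476. 286.] [(array([433.41, 292.68]), array([ 8.5, 39.9]), np.False_), (array([480.66, 283.77]), array([51.5, 56.6]), np.False_), (array([480.13, 284.82]), array([33.2, 38.1]), np.True_)]
t3 long [400. 294.] [(array([408.56, 294.52]), array([54.4, 60.3]), np.False_), (array([408.63, 294.86]), array([35.3, 39.2]), np.True_)]
t3 small [481. 188.] [(array([486.34, 188.01]), array([41. , 46.2]), np.False_), (array([486.3, 188.1]), array([24.2, 27. ]), np.True_)]
t3 collar [401. 190.] [(array([403.93, 189.78]), array([57., 61.]), np.False_), (array([404.08, 190.2 ]), array([37. , 38.9]), np.True_)]
```

View pics/f1.png

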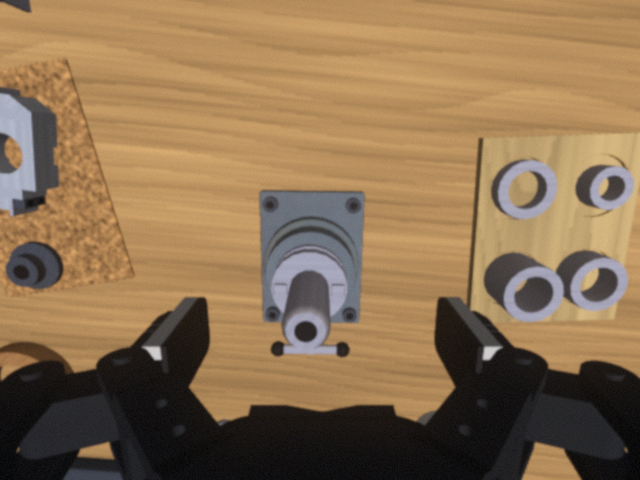

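Fixture view: four base screws at (270,204), (354,204), (264,315), (352,313); post tip at (306,331); T-handle at (310,349), so the handle points image-down.

Request:
drive_tool:
  deltas:
    - [[10,-38,0,0],[20,-76,0,0],[30,-114,0,0],[41,-151,0,0],[41,-151,0,0]]

```text
t: 2.53
tcp_pos: [0.4313, -0.1296, 0.2616]
tool_rot: [-0.046, 0.999, -0.002, 0.001]
force: [1.5, -0.1, 0.4]
finger_gap: 1.004
gripper_force: 0.0
```

```bash
python3 - <<'E'
from h import *
save("wrist","f2x");save("wrist","f2")
E
```

Request:
drive_tool:
  deltas:
    - [[10,-38,0,0],[20,-76,0,0],[30,-114,0,0],[42,-151,0,0],[42,-151,0,0]]

```text
t: 3.05
tcp_pos: [0.4046, -0.2843, 0.2616]
tool_rot: [-0.047, 0.999, -0.002, 0.001]
force: [0.2, -0.2, -0.5]
finger_gap: 1.0
gripper_force: 0.0
```

```bash
python3 - <<'E'
from h import *
save("wrist","c1x");im=save("wrist","c1");print(manip.sense()["t"],manip.sense()["tcp_pos"])
P=dict(sleeve=(.512,.319,.037),long=(.52,.236,.057),small=(.411,.306,.031),collar=(.421,.229,.025))
(i2,c2),(i3,c3)=load("t2"),load("t3")
for n,a,b in(("sleeve",(368.1,278.6),(480.4,284.2)),("long",(290.82,288.4),(408.6,294.7)),("small",(368.3,181.5),(486.3,188)),("collar",(287.6,183.5),(404,190))): print(n,*tri(c2,a,c3,b))
i,c=load("f1");g=cv2.cvtColor(i,cv2.COLOR_RGB2GRAY);i2,cc=load("f2");g2=cv2.cvtColor(i2,cv2.COLOR_RGB2GRAY)
def dark(g,u,r=11,th=55):
    x,y=int(u[0]),int(u[1]);p=g[y-r:y+r+1,x-r:x+r+1];m=(p<th);yy,xx=np.nonzero(m);return (x-r+xx.mean(),y-r+yy.mean(),m.sum())
S=[]
for u in((270,204),(354,204),(264,315),(352,313)):
    d=dark(g,u);p=plane(c,d,.014);v=proj(cc,p);d2=dark(g2,v);S.append(p);print(np.round(d,1),v.round(),np.round(d2,1),tri(c,d,cc,d2)[0])
# tip ring
for f,im_,c_ in(("f1",i,c),("f2",i2,cc)):
    u=proj(c_,(.520,.022,.169));print(f,u,ells(im_,*u,r=28,vmin=140))
cv2.imwrite("pics/m.png",np.hstack([cv2.resize(i2[60:460,60:640],(464,320)),cv2.resize(im[60:300,200:480],(326,280))[:280].copy() if 0 else cv2.copyMakeBorder(cv2.resize(im[60:300,190:470],(326,280)),0,40,0,0,cv2.BORDER_CONSTANT)])[...,::-1])
E
```

```text
3.15 [ 0.4039495  -0.27854883  0.26094737]
sleeve [0.50946295 0.32311648 0.03708814] [np.float64(0.00031984332209177604), np.float64(0.00031984332209155275)]
long [0.52002896 0.24521597 0.05618702] [np.float64(6.93867535841269e-05), np.float64(6.938675358407413e-05)]
small [0.41110198 0.31188741 0.02985206] [np.float64(9.661523788642464e-05), np.float64(9.661523788640924e-05)]
collar [0.42111688 0.23239113 0.02467345] [np.float64(1.610306553567056e-05), np.float64(1.6103065535700786e-05)]
[269.5 204.6  31. ] [414. 242.] [416.4 242.3  29. ] [ 0.46155889 -0.02503977  0.0197367 ]
[353.2 205.5  29. ] [496. 243.] [495.7 242.5  41. ] [0.45540917 0.06120434 0.01377104]
[272.  314.7  26. ] [406. 347.] [406.9 345.5  40. ] [ 0.58628732 -0.01537747  0.01553774]
[349.4 315.7  31. ] [482. 348.] [475.3 347.6 258. ] [ 0.59096216  0.07375089 -0.00468489]
f1 [303.94485044 331.09857392] [(array([306.3 , 335.08]), array([45.3, 47.9]), np.False_), (array([305.14, 331.3 ]), array([23. , 24.4]), np.True_)]
f2 [518.79582809 382.13994173] []
```

View pics/m.png

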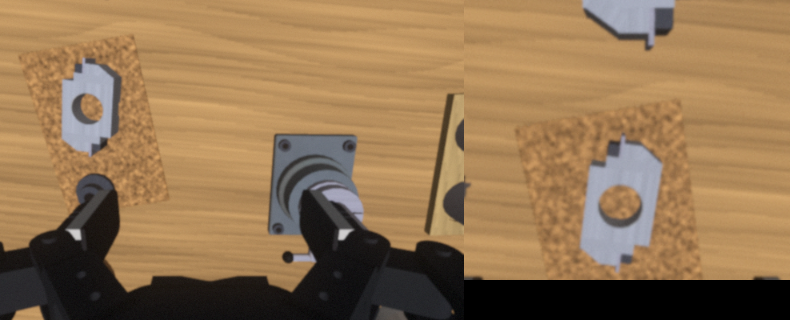

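The crops show the cutterhead bore at about (324,236) in c1 and (170,194) in f2. Its flats lean slightly from the image vertical. The tip is hidden behind a finger in f2.

```bash
cat > cut.py <<'E'
from h import *
def cutter(f,guess):
    im,c=load(f);u=proj(c,guess);print(f,"guess px",u.round())
    m,b=blobs(im,sat=70,vmin=120,roi=tuple(int(v) for v in(max(u[0]-75,0),max(u[1]-80,0),u[0]+75,u[1]+80)),amin=150)
    out=max((q for q,h in b if h[3]<0),key=cv2.contourArea)
    ins=max((q for q,h in b if h[3]>=0),key=cv2.contourArea,default=None)
    if ins is not None: print(" hole",cv2.fitEllipse(ins)[:2])
    return c,out[:,0,:].astype(float),(np.array(cv2.fitEllipse(ins)[0]) if ins is not None else None),im
E
python3 - <<'E'
from cut import *
g=(.433,-.28,.039)
c1,o1,h1,im1=cutter("c1",g);c2,o2,h2,im2=cutter("f2",g)
if h1 is not None and h2 is not None: print(tri(c1,h1,c2,h2))
for c,o,h in((c1,o1,h1),(c2,o2,h2)):
    if h is None: continue
    W=np.array([plane(c,p,.039)[:2] for p in o]);C=plane(c,h,.039)[:2];print("C",C)
    # project over angles: flats = strongest peaks in histogram of offset
    best=[]
    for a in np.radians(np.arange(60,130,1)):
        n=np.array([np.cos(a),np.sin(a)]);d=(W-C)@n
        best.append((sum(np.sort(np.histogram(d,np.arange(-.045,.045,.0015))[0])[-2:]),np.degrees(a)))
    print(sorted(best)[-4:])
    a=np.radians(sorted(best)[-1][1]);
    for sgn in(1,-1):
        n=np.array([np.cos(a),np.sin(a)]);d=sgn*((W-C)@n);s=W[(abs(d-.030)<.004)]
        vx,vy,x0,y0=cv2.fitLine(s.astype(np.float32),cv2.DIST_HUBER,0,1e-4,1e-4).ravel();print(" flat",sgn,len(s),"yaw x",np.degrees(np.arctan2(vy,vx))%180,"dist",(np.array([x0,y0])-C)@n)
# fixture
i,c=load("f1");print("tip",plane(c,(305.1,331.3),.169),"chk -2mm",plane(c,(305.1,331.3),.167))
hsv=cv2.cvtColor(i,cv2.COLOR_RGB2HSV);print("plate px hsv",hsv[197,310],hsv[250,263],hsv[180,310])
E=cv2.Canny(cv2.GaussianBlur(i,(3,3),0),40,120)
for nm,(x0,y0,x1,y1) in dict(top=(275,184,350,199),left=(253,205,270,300),right=(355,215,372,310)).items():
    yy,xx=np.nonzero(E[y0:y1,x0:x1]);P=np.array([plane(c,(x+x0,y+y0),.014)[:2] for x,y in zip(xx,yy)],np.float32)
    vx,vy,a,b=cv2.fitLine(P,cv2.DIST_HUBER,0,1e-4,1e-4).ravel();print(nm,len(P),np.degrees(np.arctan2(vy,vx))%180,(a,b))
E
```

```text
c1 guess px [321. 237.]
 hole ((323.91522216796875, 236.4755859375), (36.88475799560547, 37.80485534667969))
f2 guess px [166. 196.]
 hole ((168.64559936523438, 195.76318359375), (36.503990173339844, 41.21480941772461))
(array([ 0.43255096, -0.27729304,  0.03849574]), [np.float64(5.631226936608174e-05), np.float64(5.631226936611507e-05)])
C [ 0.43236362 -0.27729869]
[(np.int64(84), np.float64(86.0)), (np.int64(85), np.float64(89.0)), (np.int64(93), np.float64(88.0)), (np.int64(94), np.float64(87.0))]
 flat 1 77 yaw x 177.35251 dist 0.029909600716485883
 flat -1 79 yaw x 177.53314 dist -0.030128982154125482
C [ 0.43251424 -0.27710951]
[(np.int64(94), np.float64(86.0)), (np.int64(113), np.float64(89.0)), (np.int64(116), np.float64(87.0)), (np.int64(128), np.float64(88.0))]
 flat 1 81 yaw x 177.71309 dist 0.029747492811541133
 flat -1 82 yaw x 178.036 dist -0.030466272195175326
tip [0.52007767 0.02280382 0.169     ] chk -2mm [0.52117322 0.02281003 0.167     ]
plate px hsv [106  27 124] [109  25 114] [ 17 125 192]
top 99 95.59734 (np.float32(0.44319648), np.float32(0.020634063))
left 151 3.4863677 (np.float32(0.5084901), np.float32(-0.03171463))
right 107 4.8103466 (np.float32(0.50876796), np.float32(0.07667779))
```

Request:
drive_tool:
  deltas:
    - [[-10,0,35,0.07],[-20,-1,70,0.133],[-28.5,-1.5,105,0.133],[-28.5,-1.5,140,0.133],[-28.5,-1.5,160,0.133]]

```text
t: 3.57
tcp_pos: [0.4317, -0.2735, 0.0984]
tool_rot: [0.017, 1.0, 0.002, -0.002]
force: [0.1, 0.9, -0.3]
finger_gap: 1.001
gripper_force: 0.0
```

```bash
cat >> h.py <<'E'
def rel(x,y,z,yawdeg):
    "tool-axis deltas to target"
    s,R=tool();d=R.T@(np.array([x,y,z])-s["tcp_pos"])*1000;yw=np.degrees(np.arctan2(R[1,1],R[0,1]))
    print("t",round(s["t"],2),"tcp",s["tcp_pos"].round(4),"yaw",yw.round(2),"-> d",d.round(1),"turn",-np.radians(yawdeg-yw).round(3))
E
python3 - <<'E'
from cut import *
save("wrist","c2x");save("wrist","c2")
rel(.4325,-.2773,.013,87.6)
c,o,h,im=cutter("c2",(.4325,-.2773,.039))
if h is not None: print(plane(c,h,.039))
cv2.imwrite("pics/c2c.png",im[...,::-1])
E
```

```text
t 3.67 tcp [ 0.4305 -0.2732  0.0982] yaw 88.06 -> d [-2.7 -4.6 85.2] turn 0.008
c2 guess px [314. 267.]
 hole ((314.66400146484375, 266.6511535644531), (64.08159637451172, 67.7574462890625))
[ 0.43231469 -0.27710102  0.039     ]
```

View pics/c2c.png

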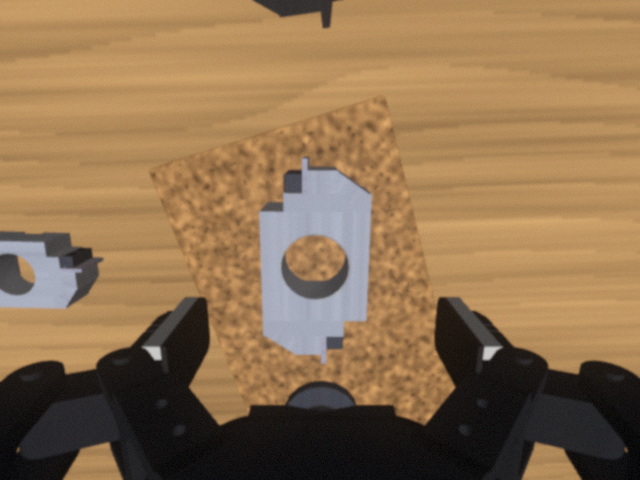

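Cutterhead is centred between the fingers, bore at (315,267); the cap is clear at the bottom (320,390).

Request:
drive_tool:
  deltas:
    - [[-2.6,-4.4,35,0.008],[-2.6,-4.4,65,0.008],[-2.6,-4.4,80,0.008],[-2.6,-4.4,85,0.008],[-2.6,-4.4,85,0.008]]

```text
t: 4.08
tcp_pos: [0.4348, -0.2818, 0.0166]
tool_rot: [0.022, 1.0, 0.0, -0.0]
force: [-0.1, -0.2, -0.5]
finger_gap: 1.0
gripper_force: 0.0
```

Request:
drive_tool:
  deltas:
    - [[0,0,0,0],[0,0,0,0],[0,0,0,0],[0,0,0,0],[0,0,0,0]]
  jaw: 50
  force: 60

```text
t: 4.5
tcp_pos: [0.4343, -0.2819, 0.0185]
tool_rot: [0.023, 1.0, 0.0, 0.0]
force: [1.5, 5.5, 6.2]
finger_gap: 0.687
gripper_force: 65.8
```

```bash
python3 - <<'E'
from h import *
rel(.4325,-.2773,.013,87.6);s=manip.sense();print(s["finger_gap"]*85.4,s["gripper_force"],s["force"])
E
```

```text
t 4.5 tcp [ 0.4343 -0.2819  0.0185] yaw 87.36 -> d [2.  4.5 5.5] turn -0.004
58.65410875623183 65.76415300369263 [1.45637089 5.52372962 6.15571663]
```

Request:
drive_tool:
  deltas:
    - [[0,0,-5,0],[0,0,-20,0],[0,0,-45,0],[0,0,-60,0],[0,0,-60,0]]

```text
t: 4.92
tcp_pos: [0.4359, -0.2851, 0.0797]
tool_rot: [0.023, 1.0, -0.003, 0.003]
force: [1.5, -0.2, -5.8]
finger_gap: 0.685
gripper_force: 66.7
```

Request:
drive_tool:
  deltas:
    - [[0,0,0,0],[0,0,0,0]]

```text
t: 5.08
tcp_pos: [0.4337, -0.283, 0.076]
tool_rot: [0.023, 1.0, 0.0, -0.0]
force: [0.5, -0.0, -5.6]
finger_gap: 0.686
gripper_force: 66.7
```

```bash
python3 - <<'E'
from cut import *
for k in range(3): save("wrist","c3"); rel(.4325,-.2773,.013,87.6)
s=manip.sense();print(s["finger_gap"]*85.4,s["gripper_force"],s["force"],s["qd"].round(3))
st,R=tool();c,o,h,im=cutter("c3",st["tcp_pos"]+[0,0,.025])
C=R.T
for hh in (.02,.026,.03):
    P=plane(c,h,st["tcp_pos"][2]+hh);print(hh,(R.T@(P-st["tcp_pos"])*1000).round(2))
W=np.array([plane(c,p,st["tcp_pos"][2]+.026)-st["tcp_pos"] for p in o])@R*1000
print(W.min(0),W.max(0))
cv2.imwrite("pics/c3c.png",im[...,::-1])
E
```

```text
t 5.13 tcp [ 0.4335 -0.2827  0.0756] yaw 87.37 -> d [ 1.2  5.3 62.6] turn -0.004
t 5.18 tcp [ 0.4334 -0.2826  0.0753] yaw 87.37 -> d [ 1.1  5.2 62.3] turn -0.004
t 5.23 tcp [ 0.4335 -0.2827  0.0753] yaw 87.37 -> d [ 1.2  5.2 62.3] turn -0.004
58.50215653127287 66.67350769042969 [ 0.58780579 -0.18911705 -5.98589963] [ 0.001  0.002 -0.005  0.001  0.001  0.   ]
c3 guess px [325. 336.]
 hole ((321.9970703125, 322.44244384765625), (95.43250274658203, 105.85979461669922))
0.02 [  2.77  -0.95 -20.  ]
0.026 [  5.87  -0.95 -25.99]
0.03 [  7.94  -0.95 -29.99]
[-29.08731386 -27.43517271 -26.09485471] [ 29.47453085  26.49533741 -25.91065551]
```

View pics/c3c.png

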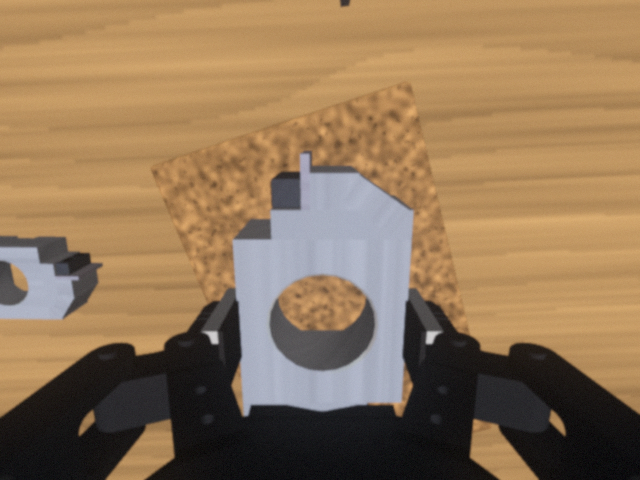

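Cutterhead is held between the pads, bore at (322,322), and its top is about 20 mm above the TCP. Now to the fixture, hovering above the post tip.

Request:
drive_tool:
  deltas:
    - [[-4,16,-25,-0.03],[-12,50,-62,-0.06],[-21,88,-97,-0.09],[-29,122,-125,-0.11],[-37,155,-125,-0.13]]

```text
t: 5.65
tcp_pos: [0.4765, -0.1418, 0.2004]
tool_rot: [-0.042, 0.999, -0.002, 0.002]
force: [2.0, -0.3, -5.1]
finger_gap: 0.687
gripper_force: 69.0
```

Request:
drive_tool:
  deltas:
    - [[-15,37,0,0],[-29,75,0,0],[-43,110,0,0],[-52,134,0,0],[-58,149,0,0]]

```text
t: 6.07
tcp_pos: [0.5196, 0.0155, 0.1969]
tool_rot: [-0.043, 0.999, 0.001, -0.001]
force: [0.1, -1.0, -4.4]
finger_gap: 0.687
gripper_force: 68.9
```

Request:
drive_tool:
  deltas:
    - [[0,0,0,0],[0,0,0,0],[0,0,0,0],[0,0,0,0]]

```text
t: 6.4
tcp_pos: [0.5197, 0.0112, 0.1975]
tool_rot: [-0.041, 0.999, -0.0, -0.001]
force: [0.1, -0.2, -5.4]
finger_gap: 0.684
gripper_force: 68.9
```

```bash
python3 - <<'E'
from cut import *
save("wrist","p1");rel(.5228,.0240,.2,94.8);print(manip.sense()["qd"].round(3),manip.sense()["force"])
st,R=tool();c,o,h,im=cutter("p1",st["tcp_pos"]+[0,0,.02])
if h is not None:print((R.T@(plane(c,h,st["tcp_pos"][2]+.0205)-st["tcp_pos"])*1000).round(2))
cv2.imwrite("pics/p1c.png",cv2.resize(im[220:440,210:430],(600,600))[...,::-1])
E
```

```text
t 6.45 tcp [0.5199 0.0111 0.1976] yaw 94.73 -> d [-4.  12.6 -2.4] turn -0.001
[-0.004 -0.005 -0.004  0.003 -0.     0.002] [ 1.16273617 -0.11349735 -4.87117111]
p1 guess px [324. 330.]
 hole ((320.3719482421875, 327.8991394042969), (83.64173126220703, 103.392578125))
[  1.21  -1.4  -20.5 ]
```

View pics/p1c.png

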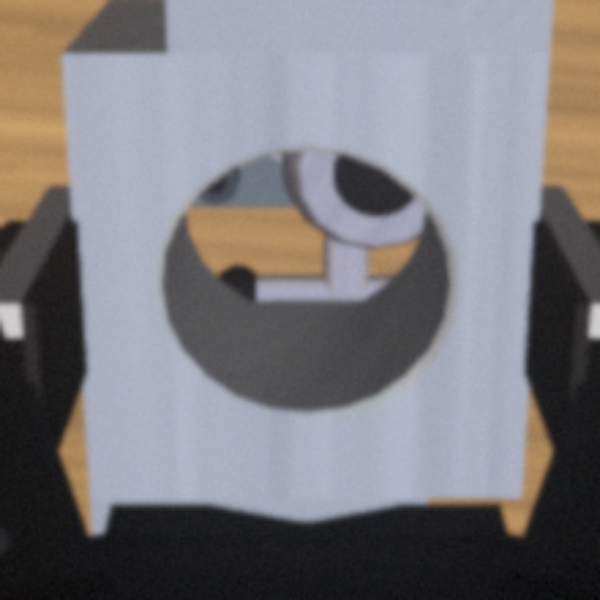

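Through the bore, the post tip shows up and to the right, at about (347,287) in the full image. The move ended 12 mm short in y, so I correct and look again.

Request:
drive_tool:
  deltas:
    - [[-2,6,0,0],[-4,12.6,0,0],[-4,12.6,0,0],[-4,12.6,0,0],[-4,12.6,0,0]]

```text
t: 6.87
tcp_pos: [0.5232, 0.0251, 0.198]
tool_rot: [-0.042, 0.999, -0.0, -0.0]
force: [0.1, -0.5, -4.3]
finger_gap: 0.685
gripper_force: 68.9
```

```bash
python3 - <<'E'
from h import *
_,c=load("p1")
P=plane(c,(346.9,287),.169);print("tip from p1",P)
save("wrist","p2");st,R=tool();rel(.5228,.0240,.2,94.8);im,c=load("p2")
from cv2 import resize
g=im[250:400,250:400];
hsv=cv2.cvtColor(im,cv2.COLOR_RGB2HSV);dk=((hsv[...,2]<75)).astype(np.uint8)
# dark hole of tip
cs,_=cv2.findContours(dk[250:400,270:375],cv2.RETR_LIST,cv2.CHAIN_APPROX_NONE)
for q in cs:
    if cv2.contourArea(q)>60: e=cv2.fitEllipse(q);u=(e[0][0]+270,e[0][1]+250);P=plane(c,u,.169);print(np.round(u,1),np.round(e[1],1),P.round(4),(R.T@(P-st["tcp_pos"])*1000).round(2))
print(st["force"],"bore-expected px for tip",proj(c,[.520,.0238,.169]))
cv2.imwrite("pics/p2c.png",cv2.resize(im[240:400,220:420],(600,480))[...,::-1])
E
```

```text
tip from p1 [0.5220233 0.0225449 0.169    ]
t 6.92 tcp [0.5232 0.025  0.198 ] yaw 94.84 -> d [ 0.5 -1.  -2. ] turn 0.001
[356.  334.2] [26.8 58.3] [0.5507 0.0436 0.169 ] [-28.96  16.23  29.03]
[320.3 281.6] [11.8 27.9] [0.5241 0.0233 0.169 ] [-0.75 -1.75 29.03]
[ 0.00713665  0.41760464 -5.01328123] bore-expected px for tip [321.93666632 273.83346964]
```

View pics/p2c.png

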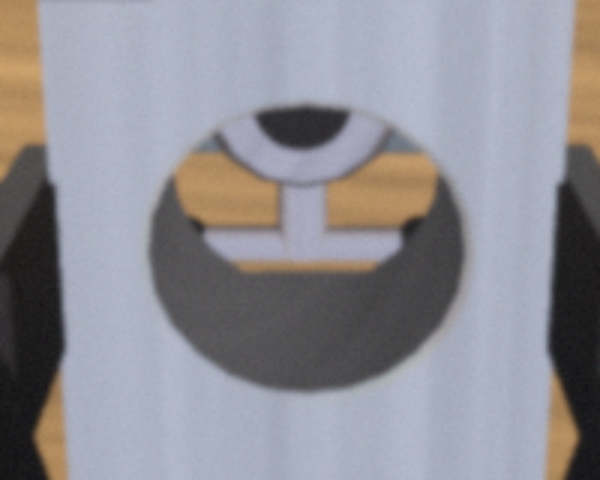

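The tip's centre is about 0.6 mm to −y of the bore in tool axes, and x is aligned within 0.4 mm. Lowering carefully.

Request:
drive_tool:
  deltas:
    - [[0,-0.7,4,0],[0,-0.7,9,0],[0,-0.7,14,0],[0,-0.7,19,0],[0,-0.7,24,0]]

```text
t: 7.33
tcp_pos: [0.523, 0.0243, 0.1732]
tool_rot: [-0.042, 0.999, 0.0, -0.0]
force: [0.1, 0.3, -5.6]
finger_gap: 0.681
gripper_force: 68.9
```

Request:
drive_tool:
  deltas:
    - [[0,0,0,0],[0,0,0,0],[0,0,4,0],[0,0,8,0],[0,0,8,0]]

```text
t: 7.75
tcp_pos: [0.5227, 0.0244, 0.1653]
tool_rot: [-0.042, 0.999, 0.0, -0.001]
force: [-0.8, 0.8, -5.2]
finger_gap: 0.685
gripper_force: 68.8
```

```bash
python3 - <<'E'
from h import *
rel(.5228,.0240,.1055,94.8);s=manip.sense();print(s["force"],s["ft_torque"],s["gripper_force"])
E
```

```text
t 7.75 tcp [0.5227 0.0244 0.1653] yaw 94.82 -> d [-0.1 -0.5 59.8] turn 0.0
[-0.82737102  0.80081992 -5.21137861] [ 0.00740559 -0.01756221  0.01502621] 68.83196353912354
```

Request:
drive_tool:
  deltas:
    - [[0,0,10,0],[0,0,20,0],[0,0,30,0],[0,0,40,0],[0,0,48,0]]

```text
t: 8.17
tcp_pos: [0.5232, 0.0244, 0.1164]
tool_rot: [-0.042, 0.999, 0.0, -0.0]
force: [-0.4, -0.6, -6.3]
finger_gap: 0.685
gripper_force: 68.9
```

Request:
drive_tool:
  deltas:
    - [[0,0,0,0],[0,0,0,0],[0,0,2,0],[0,0,5,0],[0,0,5,0]]

```text
t: 8.58
tcp_pos: [0.5233, 0.0244, 0.1129]
tool_rot: [-0.042, 0.999, -0.0, 0.0]
force: [-0.8, -0.2, -6.0]
finger_gap: 0.681
gripper_force: 68.9
```

Request:
drive_tool:
  deltas:
    - [[0,0,2,0],[0,0,4,0],[0,0,5,0],[0,0,5,0],[0,0,5,0]]

```text
t: 9.0
tcp_pos: [0.5233, 0.0243, 0.1079]
tool_rot: [-0.042, 0.999, -0.0, -0.0]
force: [-0.4, -0.4, -5.8]
finger_gap: 0.685
gripper_force: 69.0
```

```bash
python3 - <<'E'
from h import *
rel(.5228,.0240,.1055,94.8);s=manip.sense();print(s["force"],s["ft_torque"],s["gripper_force"])
E
```

```text
t 9.0 tcp [0.5233 0.0243 0.1079] yaw 94.82 -> d [ 0.5 -0.3  2.4] turn 0.0
[-0.44964424 -0.36355569 -5.80447904] [-0.01774788  0.19050792 -0.01620459] 68.97067666053772
```

Request:
drive_tool:
  deltas:
    - [[0,0,1,0],[0,0,1.5,0],[0,0,1.5,0],[0,0,1.5,0]]

```text
t: 9.33
tcp_pos: [0.5233, 0.0243, 0.1065]
tool_rot: [-0.042, 0.999, -0.0, 0.0]
force: [-0.2, -0.1, -6.3]
finger_gap: 0.684
gripper_force: 69.0
```

Request:
drive_tool:
  deltas:
    - [[0,0,0.5,0],[0,0,1,0],[0,0,1,0],[0,0,1,0]]

```text
t: 9.67
tcp_pos: [0.5233, 0.0244, 0.1056]
tool_rot: [-0.042, 0.999, -0.0, 0.0]
force: [-1.8, 0.9, -3.8]
finger_gap: 0.686
gripper_force: 69.0
```

Request:
drive_tool:
  deltas:
    - [[0,0,0.4,0],[0,0,0.8,0],[0,0,0.8,0],[0,0,0.8,0]]

```text
t: 10.0
tcp_pos: [0.5234, 0.0243, 0.1055]
tool_rot: [-0.042, 0.999, -0.0, 0.0]
force: [-4.2, -0.6, 6.4]
finger_gap: 0.687
gripper_force: 70.1
```

Request:
drive_tool:
  deltas:
    - [[0,0,0,0],[0,0,0,0],[0,0,0,0]]
  jaw: 84

```text
t: 10.25
tcp_pos: [0.5245, 0.0242, 0.1049]
tool_rot: [-0.042, 0.999, -0.0, 0.001]
force: [0.1, 0.0, 0.6]
finger_gap: 0.982
gripper_force: 0.0
```

Request:
drive_tool:
  deltas:
    - [[0,0,-20,0],[0,0,-50,0],[0,0,-85,0],[0,0,-115,0],[0,0,-115,0]]

```text
t: 10.67
tcp_pos: [0.5279, 0.0237, 0.2257]
tool_rot: [-0.042, 0.999, -0.001, 0.007]
force: [1.0, 1.0, -0.6]
finger_gap: 0.986
gripper_force: 0.0
```

Request:
drive_tool:
  deltas:
    - [[20,0,0,0],[40,0,0,0],[40,0,0,0],[40,0,0,0],[40,0,0,0]]

```text
t: 11.08
tcp_pos: [0.4845, 0.0208, 0.2197]
tool_rot: [-0.042, 0.999, -0.0, 0.001]
force: [0.6, 0.4, -0.5]
finger_gap: 0.981
gripper_force: 0.0
```

```bash
python3 - <<'E'
from cut import *
im=save("wrist","r1");rel(.5228,.0240,.1055,94.8)
im,c=load("r1");u=proj(c,(.5205,.0238,.126));t=proj(c,(.5205,.0238,.169));print(u,t,ells(im,*t,r=30,vmin=140))
cv2.imwrite("pics/r1c.png",cv2.resize(im[180:420,220:420],(500,600))[...,::-1])
E
```

```text
t 11.13 tcp [0.4847 0.0208 0.2197] yaw 94.82 -> d [-3.800e+01  1.000e-01  1.142e+02] turn 0.0
[323.47299541 295.52632932] [323.69791895 326.23542291] [(array([323.86, 329.27]), array([55.1, 68.8]), np.False_), (array([322.23, 325.41]), array([27.5, 29.9]), np.True_)]
```

View pics/r1c.png

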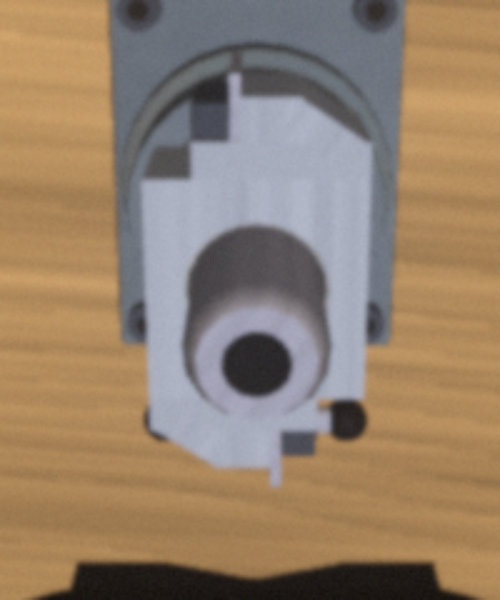

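The cutterhead sits flat on the flange with the post through its bore; the tip hole is at (322,325). Next: fetch the sleeve.

Request:
drive_tool:
  deltas:
    - [[-5,30,0,0.12],[-10,60,0,0.24],[-15,90,0,0.36],[-20,120,0,0.48],[-25,148.5,0,0.6]]

```text
t: 11.55
tcp_pos: [0.497, 0.1728, 0.2195]
tool_rot: [0.258, 0.966, 0.0, 0.0]
force: [1.3, -0.2, 0.4]
finger_gap: 0.984
gripper_force: 0.0
```

Request:
drive_tool:
  deltas:
    - [[13,28,8,0.12],[26,56,16,0.24],[39,84,24,0.36],[52,112,32,0.48],[65,139.4,40,0.6]]

```text
t: 11.97
tcp_pos: [0.509, 0.3266, 0.1789]
tool_rot: [0.532, 0.847, 0.0, 0.0]
force: [0.6, -0.9, 0.0]
finger_gap: 0.986
gripper_force: 0.0
```

Request:
drive_tool:
  deltas:
    - [[0,0,0,0.12],[0,0,0,0.24],[0,0,0,0.332],[0,0,0,0.332],[0,0,0,0.332]]

```text
t: 12.38
tcp_pos: [0.5087, 0.3248, 0.1792]
tool_rot: [0.661, 0.75, 0.0, 0.0]
force: [-0.1, 0.5, 0.3]
finger_gap: 0.99
gripper_force: 0.0
```

Request:
drive_tool:
  deltas:
    - [[0,0,0,0],[0,0,0,0]]

```text
t: 12.55
tcp_pos: [0.5084, 0.3243, 0.1796]
tool_rot: [0.662, 0.75, 0.0, 0.0]
force: [0.5, -0.0, -0.4]
finger_gap: 0.985
gripper_force: 0.0
```

```bash
python3 - <<'E'
from h import *
im,c=load("r1");print("tip r1",plane(c,(322.2,325.4),.169),"+.001 y")
save("wrist","s1");st,R=tool();im,c=load("s1");P=np.array([.5095,.3241,.037]);u=proj(c,P)
for e in ells(im,*u,r=70): 
    if 30<e[1][0]<200:
        X=plane(c,e[0],.037);d=(R.T@(X-st["tcp_pos"])*1000);print(e,X,d.round(2))
print(u);rel(.5095,.3241,.016,7);print(st["qd"].round(3))
E
```

```text
tip r1 [0.5200538  0.02291402 0.169     ] +.001 y
(array([325.29, 225.13]), array([73.8, 76.2]), np.False_) [0.51056334 0.32423297 0.037     ] [ -0.35   2.2  142.69]
(array([325.3, 225.8]), array([48.1, 49.7]), np.True_) [0.51063835 0.32370651 0.037     ] [ -0.88   2.21 142.69]
[323.9050227  225.12954581]
t 12.6 tcp [0.5083 0.3243 0.1797] yaw 7.09 -> d [ -0.3   1.1 163.7] turn 0.002
[ 0.    -0.003  0.001 -0.001  0.001  0.004]
```

Request:
drive_tool:
  deltas:
    - [[-0.3,1.4,40,0],[-0.6,2.8,80,0],[-0.6,2.8,115,0],[-0.6,2.8,135,0],[-0.6,2.8,135,0]]

```text
t: 13.02
tcp_pos: [0.5077, 0.3225, 0.0401]
tool_rot: [0.662, 0.749, -0.004, -0.002]
force: [-0.9, -0.3, -0.9]
finger_gap: 0.984
gripper_force: 0.0
```

Request:
drive_tool:
  deltas:
    - [[0,0,0,0],[0,0,8,0],[0,0,16,0],[0,0,24,0],[0,0,28,0]]

```text
t: 13.43
tcp_pos: [0.511, 0.3242, 0.0166]
tool_rot: [0.662, 0.749, 0.0, 0.0]
force: [0.5, -0.2, -0.2]
finger_gap: 0.981
gripper_force: 0.0
```

Request:
drive_tool:
  deltas:
    - [[0,0,0,0],[0,0,0,0],[0,0,0,0]]

```text
t: 13.68
tcp_pos: [0.5111, 0.3242, 0.017]
tool_rot: [0.662, 0.749, 0.0, 0.0]
force: [0.3, -0.0, 0.4]
finger_gap: 0.981
gripper_force: 0.0
```

```bash
python3 - <<'E'
from h import *
rel(.5106,.3241,.016,7);s=manip.sense();print(s["force"])
E
```

```text
t 13.68 tcp [0.5111 0.3242 0.017 ] yaw 7.05 -> d [-0.1 -0.5  1. ] turn 0.001
[ 0.29284775 -0.04720301  0.43004164]
```

Close on the sleeve and lift.

Request:
drive_tool:
  deltas:
    - [[0,0,0,0],[0,0,0,0],[0,0,0,0],[0,0,0,0],[0,0,0,0]]
  jaw: 50
  force: 60

```text
t: 14.1
tcp_pos: [0.5114, 0.3243, 0.0175]
tool_rot: [0.662, 0.749, 0.001, 0.0]
force: [-0.6, -0.5, 5.6]
finger_gap: 0.664
gripper_force: 66.4
```

Request:
drive_tool:
  deltas:
    - [[0,0,-4,0],[0,0,-15,0],[0,0,-35,0],[0,0,-60,0],[0,0,-60,0]]

```text
t: 14.52
tcp_pos: [0.5133, 0.3252, 0.0807]
tool_rot: [0.662, 0.749, 0.003, 0.002]
force: [2.0, 0.5, -2.3]
finger_gap: 0.669
gripper_force: 65.6
```

Request:
drive_tool:
  deltas:
    - [[0,0,0,0],[0,0,0,0],[0,0,0,0]]

```text
t: 14.77
tcp_pos: [0.5096, 0.3236, 0.0753]
tool_rot: [0.662, 0.749, -0.001, -0.001]
force: [-0.2, -0.2, -3.4]
finger_gap: 0.67
gripper_force: 65.6
```

```bash
python3 - <<'E'
from h import *
rel(.5106,.3241,.016,7);s=manip.sense();print(s["force"],s["gripper_force"])
save("wrist","s2");st,R=tool();im,c=load("s2");u=proj(c,st["tcp_pos"]+[0,0,.02])
for e in ells(im,*u,r=80): 
    if e[1][0]>50:
        d=(R.T@(plane(c,e[0],st["tcp_pos"][2]+.020)-st["tcp_pos"])*1000);print(e,d.round(2),"depth",38/e[1][1]*377.6)
E
```

```text
t 14.77 tcp [0.5096 0.3236 0.0753] yaw 7.04 -> d [ 0.5  1.2 59.3] turn 0.001
[-0.24135198 -0.16260736 -3.35726559] 65.60694546438754
(array([321.98, 325.74]), array([158.1, 161.8]), np.False_) [ -0.07  -0.37 -20.  ] depth 88.68232385661311
(array([321.52, 323.86]), array([ 96. , 106.8]), np.True_) [  0.67  -0.53 -20.  ] depth 134.35205992509364
```

Request:
drive_tool:
  deltas:
    - [[-10,-1,-35,0],[-42,-4,-60,0],[-80,-7,-80,0],[-119,-10,-100,0],[-155,-13.5,-118,0]]

```text
t: 15.23
tcp_pos: [0.5157, 0.1695, 0.1934]
tool_rot: [0.662, 0.75, -0.001, -0.001]
force: [0.5, -0.7, -3.6]
finger_gap: 0.667
gripper_force: 67.0
```

Request:
drive_tool:
  deltas:
    - [[-37,-3,0,0],[-74,-6,0,0],[-108,-9,0,0],[-132,-11,0,0],[-144,-12.3,0,0]]

```text
t: 15.65
tcp_pos: [0.5216, 0.0232, 0.1927]
tool_rot: [0.663, 0.748, -0.001, -0.0]
force: [1.0, -0.6, -3.6]
finger_gap: 0.669
gripper_force: 67.0
```

Request:
drive_tool:
  deltas:
    - [[0,0,0,0],[0,0,0,0],[0,0,0,0],[0,0,0,0]]

```text
t: 15.98
tcp_pos: [0.5215, 0.0278, 0.1933]
tool_rot: [0.662, 0.75, -0.0, -0.001]
force: [-0.8, -0.3, -3.3]
finger_gap: 0.665
gripper_force: 67.0
```

```bash
python3 - <<'E'
from h import *
rel(.5205,.0234,.193,7);s=manip.sense();print(s["force"],s["gripper_force"],s["qd"].round(3))
save("wrist","s3");st,R=tool();im,c=load("s3");u=proj(c,st["tcp_pos"]+[0,0,.02])
for e in ells(im,*u,r=80): 
    if e[1][0]>50:
        d=(R.T@(plane(c,e[0],st["tcp_pos"][2]+.020)-st["tcp_pos"])*1000);print(e,d.round(2))
E
```

```text
t 15.98 tcp [0.5215 0.0278 0.1933] yaw 7.15 -> d [-4.2 -1.5  0.3] turn 0.003
[-0.848777   -0.29505573 -3.29123314] 66.9936837349087 [ 0.005 -0.003 -0.002 -0.004  0.    -0.003]
(array([321.88, 314.04]), array([161.1, 172.6]), np.False_) [  4.66  -0.46 -20.  ]
(array([321.35, 334.09]), array([ 72.2, 114.5]), np.True_) [ -3.24  -0.65 -20.  ]
```

Correct the position, then look through the bore.

Request:
drive_tool:
  deltas:
    - [[-2,-0.7,0,0],[-4.2,-1.5,0,0],[-4.2,-1.5,0,0],[-4.2,-1.5,0,0]]

```text
t: 16.37
tcp_pos: [0.5209, 0.0222, 0.1937]
tool_rot: [0.662, 0.749, 0.0, 0.0]
force: [-0.3, -0.6, -4.3]
finger_gap: 0.669
gripper_force: 67.0
```

```bash
python3 - <<'E'
from h import *
rel(.5205,.0234,.193,7)
im=save("wrist","s4")
cv2.imwrite("pics/s4c.png",cv2.resize(im[240:400,220:420],(600,480))[...,::-1])
E
```

```text
t 16.37 tcp [0.5209 0.0222 0.1937] yaw 7.06 -> d [ 1.3 -0.2  0.7] turn 0.001
```

View pics/s4c.png

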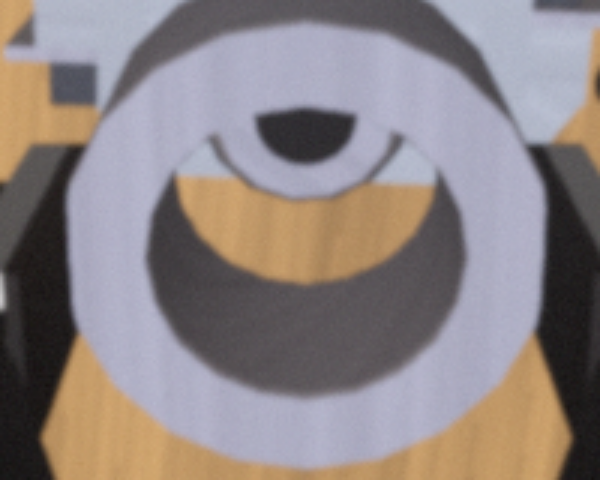

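The sleeve bore is centred at col 306 in the crop and the tip hole at 305.5, so y is aligned. Along tool x the tip lies about 0.5 mm further out. That was one picture over my viewing limit, so from here I work from numbers only. Lowering.

Request:
drive_tool:
  deltas:
    - [[0.5,0,4,0],[0.5,0,9,0],[0.5,0,14,0],[0.5,0,19,0],[0.5,0,23,0]]

```text
t: 16.83
tcp_pos: [0.5205, 0.0225, 0.1697]
tool_rot: [0.662, 0.749, -0.0, -0.0]
force: [-1.0, -0.6, -3.1]
finger_gap: 0.664
gripper_force: 67.0
```

Request:
drive_tool:
  deltas:
    - [[0,0,0,0],[0,0,0,0],[0,0,3,0],[0,0,6,0],[0,0,6,0]]

```text
t: 17.25
tcp_pos: [0.5206, 0.0225, 0.1642]
tool_rot: [0.662, 0.749, -0.0, -0.0]
force: [0.2, -0.3, -3.7]
finger_gap: 0.664
gripper_force: 66.9
```

Request:
drive_tool:
  deltas:
    - [[0,0,7,0],[0,0,14,0],[0,0,20,0],[0,0,23,0],[0,0,23,0]]

```text
t: 17.67
tcp_pos: [0.5202, 0.0225, 0.1405]
tool_rot: [0.662, 0.749, -0.001, -0.001]
force: [-0.3, -0.3, -3.4]
finger_gap: 0.669
gripper_force: 67.0
```

Request:
drive_tool:
  deltas:
    - [[0,0,1,0],[0,0,2,0],[0,0,3,0],[0,0,3,0],[0,0,3,0]]

```text
t: 18.08
tcp_pos: [0.521, 0.0225, 0.1388]
tool_rot: [0.662, 0.749, 0.0, 0.0]
force: [0.1, 0.7, -2.9]
finger_gap: 0.666
gripper_force: 67.0
```

Request:
drive_tool:
  deltas:
    - [[0,0,0.5,0],[0,0,1,0],[0,0,1,0],[0,0,1,0]]

```text
t: 18.42
tcp_pos: [0.5209, 0.0225, 0.1376]
tool_rot: [0.662, 0.749, -0.0, -0.0]
force: [0.4, 0.3, -2.9]
finger_gap: 0.667
gripper_force: 67.0
```

Request:
drive_tool:
  deltas:
    - [[0,0,0.5,0],[0,0,1,0],[0,0,1,0],[0,0,1,0]]

```text
t: 18.75
tcp_pos: [0.5208, 0.0225, 0.1366]
tool_rot: [0.662, 0.749, -0.0, -0.0]
force: [0.1, -0.1, -4.4]
finger_gap: 0.666
gripper_force: 67.0
```

Request:
drive_tool:
  deltas:
    - [[0,0,0.4,0],[0,0,0.7,0],[0,0,0.7,0],[0,0,0.7,0]]

```text
t: 19.08
tcp_pos: [0.5209, 0.0225, 0.1365]
tool_rot: [0.662, 0.749, 0.0, 0.0]
force: [-2.3, 0.7, 3.1]
finger_gap: 0.666
gripper_force: 67.7
```

Request:
drive_tool:
  deltas:
    - [[0,0,0,0],[0,0,0,0],[0,0,0,0]]
  jaw: 84

```text
t: 19.33
tcp_pos: [0.5214, 0.0224, 0.136]
tool_rot: [0.662, 0.749, 0.0, 0.0]
force: [-0.2, 0.2, -0.1]
finger_gap: 0.979
gripper_force: 0.0
```

Request:
drive_tool:
  deltas:
    - [[0,0,-15,0],[0,0,-40,0],[0,0,-70,0],[0,0,-85,0],[0,0,-85,0]]

```text
t: 19.75
tcp_pos: [0.5237, 0.0221, 0.2245]
tool_rot: [0.662, 0.749, 0.002, 0.004]
force: [-0.7, 0.0, 0.2]
finger_gap: 0.979
gripper_force: 0.0
```

Request:
drive_tool:
  deltas:
    - [[28,-9,0,0],[56,-18,0,0],[83,-27,0,0],[111,-36,0,0],[111,-36,0,0]]

```text
t: 20.17
tcp_pos: [0.4675, 0.1317, 0.2196]
tool_rot: [0.661, 0.75, -0.001, -0.003]
force: [-0.7, 0.2, -1.3]
finger_gap: 0.982
gripper_force: 0.0
```

Request:
drive_tool:
  deltas:
    - [[28,-9,20,0],[56,-18,40,0],[83,-27,60,0],[111,-35.5,70,0],[111,-35.5,70,0]]

```text
t: 20.58
tcp_pos: [0.4181, 0.2362, 0.1478]
tool_rot: [0.661, 0.751, -0.003, -0.003]
force: [0.3, -0.1, -0.4]
finger_gap: 0.985
gripper_force: 0.0
```

Request:
drive_tool:
  deltas:
    - [[0,0,0,0],[0,0,0,0],[0,0,0,0],[0,0,0,0]]

```text
t: 20.92
tcp_pos: [0.4239, 0.2332, 0.1514]
tool_rot: [0.663, 0.749, 0.001, 0.001]
force: [0.5, 0.1, 0.0]
finger_gap: 0.983
gripper_force: 0.0
```

```bash
python3 - <<'E'
from h import *
save("wrist","k1");st,R=tool();im,c=load("k1");P=np.array([.4217,.2334,.025]);u=proj(c,P)
for e in ells(im,*u,r=70): 
    if 30<e[1][0]<200:
        X=plane(c,e[0],.025);d=(R.T@(X-st["tcp_pos"])*1000);print(e,X,d.round(2))
print(u);rel(.4227,.2334,.014,7);print(st["qd"].round(3),st["force"])
E
```

```text
(array([319.39, 228.78]), array([77.9, 80.9]), np.False_) [0.42170839 0.23351997 0.025     ] [  0.55  -2.18 126.41]
(array([319.29, 229.59]), array([50.7, 52.4]), np.True_) [0.42170872 0.23290604 0.025     ] [-6.0000e-02 -2.2500e+00  1.2641e+02]
[319.35897987 228.93699612]
t 20.97 tcp [0.4238 0.2332 0.1514] yaw 6.94 -> d [  0.3  -1.2 137.4] turn -0.001
[ 0.004 -0.002  0.005 -0.001  0.004  0.   ] [-0.34391893  0.42669925  0.13719464]
```

Request:
drive_tool:
  deltas:
    - [[0.5,-1.5,40,0],[0.5,-1.5,75,0],[0.5,-1.5,105,0],[0.5,-1.5,120,0],[0.5,-1.5,120,0]]
  jaw: 70

```text
t: 21.38
tcp_pos: [0.4199, 0.2331, 0.0284]
tool_rot: [0.663, 0.749, -0.002, -0.001]
force: [-0.7, 0.1, 0.3]
finger_gap: 0.819
gripper_force: 0.0
```

Request:
drive_tool:
  deltas:
    - [[0,0,0,0],[0,0,5,0],[0,0,12,0],[0,0,17,0],[0,0,17,0]]

```text
t: 21.8
tcp_pos: [0.4212, 0.2343, 0.0138]
tool_rot: [0.662, 0.749, 0.0, 0.0]
force: [0.1, -0.5, 0.2]
finger_gap: 0.821
gripper_force: 0.0
```

Request:
drive_tool:
  deltas:
    - [[0,0,0.7,0],[0,0,1.5,0],[0,0,1.5,0],[0,0,1.5,0]]

```text
t: 22.13
tcp_pos: [0.4212, 0.2344, 0.0126]
tool_rot: [0.662, 0.749, 0.0, 0.0]
force: [-0.4, -0.2, -0.1]
finger_gap: 0.819
gripper_force: 0.0
```

Request:
drive_tool:
  deltas:
    - [[0,0,0.7,0],[0,0,1.5,0],[0,0,1.5,0],[0,0,1.5,0]]

```text
t: 22.47
tcp_pos: [0.4211, 0.2344, 0.0109]
tool_rot: [0.662, 0.749, -0.0, -0.0]
force: [-0.3, -0.4, 0.4]
finger_gap: 0.817
gripper_force: 0.0
```

Request:
drive_tool:
  deltas:
    - [[0,1,0.7,0],[0,1,1.5,0],[0,1,1.5,0],[0,1,1.5,0]]

```text
t: 22.8
tcp_pos: [0.4221, 0.2345, 0.0094]
tool_rot: [0.662, 0.749, -0.0, -0.0]
force: [0.7, 0.7, -0.1]
finger_gap: 0.822
gripper_force: 0.0
```

Request:
drive_tool:
  deltas:
    - [[0,0,0,0],[0,0,0,0],[0,0,0,0],[0,0,0,0],[0,0,0,0]]
  jaw: 50
  force: 60

```text
t: 23.22
tcp_pos: [0.4222, 0.2345, 0.0099]
tool_rot: [0.662, 0.749, 0.0, 0.0]
force: [-0.7, -0.2, 5.8]
finger_gap: 0.662
gripper_force: 64.2
```

Request:
drive_tool:
  deltas:
    - [[0,0,-4,0],[0,0,-15,0],[0,0,-35,0],[0,0,-60,0],[0,0,-60,0]]

```text
t: 23.63
tcp_pos: [0.4239, 0.2351, 0.0723]
tool_rot: [0.662, 0.749, 0.002, 0.002]
force: [0.9, 0.3, -2.3]
finger_gap: 0.662
gripper_force: 64.8
```

Request:
drive_tool:
  deltas:
    - [[0,0,0,0],[0,0,0,0],[0,0,0,0],[0,0,0,0]]

```text
t: 23.97
tcp_pos: [0.4213, 0.2342, 0.0684]
tool_rot: [0.662, 0.749, -0.001, -0.001]
force: [-0.3, -0.9, -1.6]
finger_gap: 0.666
gripper_force: 64.8
```

```bash
python3 - <<'E'
from h import *
s=manip.sense();print(s["force"],s["gripper_force"],s["finger_gap"])
save("wrist","k2");st,R=tool();im,c=load("k2");u=proj(c,st["tcp_pos"]+[0,0,.015])
for e in ells(im,*u,r=80): 
    if e[1][0]>50:
        d=(R.T@(plane(c,e[0],st["tcp_pos"][2]+.0151)-st["tcp_pos"])*1000);print(e,d.round(2),"depth",38/e[1][1]*377.6)
rel(.5205,.0234,.193,7)
E
```

```text
[-0.3363141  -0.89863211 -1.62944079] 64.77690488565713 0.6656883035898575
(array([321.55, 318.53]), array([144.1, 155.3]), np.False_) [  0.39  -0.61 -15.1 ] depth 92.39407598197039
(array([321.46, 320.88]), array([ 93.1, 103.2]), np.True_) [ -0.57  -0.64 -15.1 ] depth 139.03875968992247
t 24.02 tcp [0.4214 0.2342 0.0684] yaw 7.04 -> d [-221.4   72.2 -124.7] turn 0.001
```

Request:
drive_tool:
  deltas:
    - [[-5,2,-35,0],[-28,9,-70,0],[-55,18,-100,0],[-82,27,-125,0],[-110,36,-125,0]]

```text
t: 24.43
tcp_pos: [0.4747, 0.1291, 0.1986]
tool_rot: [0.662, 0.75, 0.003, 0.003]
force: [1.4, -0.2, -1.5]
finger_gap: 0.666
gripper_force: 66.2
```

Request:
drive_tool:
  deltas:
    - [[-28,9,0,0],[-56,18,0,0],[-84,27,0,0],[-104,34,0,0],[-111,36.3,0,0]]

```text
t: 24.85
tcp_pos: [0.5226, 0.021, 0.1938]
tool_rot: [0.663, 0.748, -0.0, 0.001]
force: [0.1, 0.2, -2.5]
finger_gap: 0.663
gripper_force: 66.1
```

Request:
drive_tool:
  deltas:
    - [[0,0,0,0],[0,0,0,0],[0,0,0,0],[0,0,0,0]]

```text
t: 25.18
tcp_pos: [0.5199, 0.0254, 0.1941]
tool_rot: [0.662, 0.75, -0.0, -0.001]
force: [-0.7, -0.8, -2.3]
finger_gap: 0.661
gripper_force: 66.1
```

```bash
python3 - <<'E'
from h import *
rel(.5207,.0236,.186,7);s=manip.sense();print(s["force"],s["gripper_force"],s["qd"].round(3))
E
```

```text
t 25.18 tcp [0.5199 0.0254 0.1941] yaw 7.14 -> d [-1.9  0.6  8.1] turn 0.002
[-0.72325164 -0.76553866 -2.27760696] 66.10583136789501 [ 0.    -0.004 -0.007 -0.001 -0.003 -0.003]
```

Request:
drive_tool:
  deltas:
    - [[-1,0.6,0,0],[-1.9,0.6,0,0],[-1.9,0.6,0,0],[-1.9,0.6,0,0],[-1.9,0.6,0,0]]

```text
t: 25.6
tcp_pos: [0.5218, 0.0224, 0.1945]
tool_rot: [0.662, 0.749, 0.0, 0.0]
force: [-0.5, 0.3, -2.9]
finger_gap: 0.664
gripper_force: 66.1
```

```bash
python3 - <<'E'
from h import *
rel(.5207,.0236,.186,7);save("wrist","k3")
for f in("s4","k3"):
    im,c=load(f);g=cv2.cvtColor(im,cv2.COLOR_RGB2GRAY).astype(int)
    print(f,"col321 rows262-320 step2",g[262:320:2,319:324].mean(1).round().tolist())
    for r in (282,286): print(" row",r,[int(v) for v in g[r,296:348:2]])
E
```

```text
t 25.6 tcp [0.5218 0.0224 0.1945] yaw 7.06 -> d [ 1.4 -0.9  8.5] turn 0.001
s4 col321 rows262-320 step2 [176.0, 176.0, 178.0, 176.0, 177.0, 177.0, 165.0, 89.0, 48.0, 46.0, 46.0, 45.0, 46.0, 46.0, 46.0, 48.0, 101.0, 166.0, 172.0, 172.0, 170.0, 164.0, 135.0, 153.0, 157.0, 158.0, 157.0, 157.0, 157.0]
 row 282 [176, 174, 174, 178, 157, 75, 47, 50, 46, 45, 49, 47, 48, 46, 47, 45, 48, 45, 43, 47, 55, 130, 176, 180, 177, 174]
 row 286 [170, 171, 167, 173, 170, 140, 64, 48, 49, 46, 46, 48, 48, 43, 46, 47, 46, 49, 46, 49, 107, 171, 177, 179, 181, 179]
k3 col321 rows262-320 step2 [177.0, 177.0, 178.0, 176.0, 177.0, 171.0, 107.0, 50.0, 47.0, 47.0, 47.0, 48.0, 48.0, 47.0, 47.0, 53.0, 127.0, 175.0, 172.0, 171.0, 170.0, 155.0, 150.0, 179.0, 178.0, 178.0, 180.0, 179.0, 179.0]
 row 282 [174, 174, 177, 163, 83, 47, 48, 47, 51, 49, 50, 48, 48, 48, 49, 47, 48, 49, 48, 53, 131, 176, 179, 177, 172, 170]
 row 286 [170, 172, 168, 170, 154, 77, 53, 48, 43, 52, 50, 48, 47, 50, 46, 51, 50, 46, 55, 116, 175, 178, 180, 178, 178, 169]
```

Request:
drive_tool:
  deltas:
    - [[0.8,-0.5,2,0],[1.6,-0.9,6,0],[1.6,-0.9,10,0],[1.6,-0.9,10,0],[1.6,-0.9,10,0]]

```text
t: 26.07
tcp_pos: [0.5204, 0.0237, 0.1839]
tool_rot: [0.662, 0.749, -0.0, -0.001]
force: [-0.8, 0.2, -2.1]
finger_gap: 0.665
gripper_force: 66.1
```

```bash
python3 - <<'E'
from h import *
rel(.5207,.0236,.1587,7);save("wrist","k4");st,R=tool()
im,c=load("k4");g=cv2.cvtColor(im,cv2.COLOR_RGB2GRAY).astype(int)
col=g[262:330,319:324].mean(1);i0=next(i for i in range(68) if col[i]<60);i1=next(i for i in range(i0,68) if col[i]>110);row=262+i1-.5
r=int(row)-8;L=next(x for x in range(321,280,-1) if g[r,x]>110);Rr=next(x for x in range(321,360) if g[r,x]>110)
X=plane(c,((L+Rr)/2,row),.169);print("hole bottom row",row,"mid col",(L+Rr)/2,"tip in tool",(R.T@(X-st["tcp_pos"])*1000+[7.6,0,0]).round(2))
im,c2=load("s4");
E
```

```text
t 26.07 tcp [0.5204 0.0237 0.1839] yaw 7.05 -> d [-0.2  0.3 25.2] turn 0.001
hole bottom row 306.5 mid col 322.5 tip in tool [-1.22 -0.37 15.18]
```

Request:
drive_tool:
  deltas:
    - [[-0.3,0.2,3,0],[-0.3,0.2,7,0],[-0.3,0.2,11,0],[-0.3,0.2,14,0],[-0.3,0.2,14,0]]

```text
t: 26.53
tcp_pos: [0.5204, 0.0235, 0.1695]
tool_rot: [0.662, 0.749, -0.0, -0.001]
force: [0.0, 0.5, -3.4]
finger_gap: 0.664
gripper_force: 66.1
```

Request:
drive_tool:
  deltas:
    - [[0,0,1,0],[0,0,2,0],[0,0,3,0],[0,0,4,0],[0,0,4,0]]

```text
t: 26.95
tcp_pos: [0.5209, 0.0234, 0.1663]
tool_rot: [0.662, 0.749, -0.0, -0.0]
force: [-0.1, 0.2, -1.6]
finger_gap: 0.664
gripper_force: 66.1
```

Request:
drive_tool:
  deltas:
    - [[0,0,1,0],[0,0,2,0],[0,0,3,0],[0,0,3,0],[0,0,3,0]]

```text
t: 27.37
tcp_pos: [0.5209, 0.0234, 0.1634]
tool_rot: [0.662, 0.749, -0.0, -0.0]
force: [-0.6, -0.2, -1.9]
finger_gap: 0.663
gripper_force: 66.1
```

Underside is past the taper with no side force. Finishing slowly.

Request:
drive_tool:
  deltas:
    - [[0,0,1,0],[0,0,2,0],[0,0,3,0],[0,0,3,0],[0,0,3,0]]

```text
t: 27.78
tcp_pos: [0.5209, 0.0234, 0.1603]
tool_rot: [0.662, 0.749, -0.0, -0.0]
force: [0.3, -0.8, -2.3]
finger_gap: 0.664
gripper_force: 66.1
```

Request:
drive_tool:
  deltas:
    - [[0,0,0.5,0],[0,0,1,0],[0,0,1,0],[0,0,1,0]]

```text
t: 28.12
tcp_pos: [0.521, 0.0234, 0.1594]
tool_rot: [0.662, 0.749, -0.0, -0.0]
force: [0.2, -0.4, -1.9]
finger_gap: 0.665
gripper_force: 66.1
```

Request:
drive_tool:
  deltas:
    - [[0,0,0.4,0],[0,0,0.8,0],[0,0,0.8,0],[0,0,0.8,0]]

```text
t: 28.45
tcp_pos: [0.521, 0.0234, 0.1589]
tool_rot: [0.662, 0.749, 0.0, 0.0]
force: [-0.7, 0.8, 1.0]
finger_gap: 0.659
gripper_force: 66.5
```

Request:
drive_tool:
  deltas:
    - [[0,0,0.3,0],[0,0,0.6,0],[0,0,0.6,0],[0,0,0.6,0]]

```text
t: 28.78
tcp_pos: [0.521, 0.0234, 0.1589]
tool_rot: [0.662, 0.749, 0.0, 0.0]
force: [-1.6, 1.0, 6.2]
finger_gap: 0.664
gripper_force: 67.0
```

Seated. Release, retreat and check numerically.

Request:
drive_tool:
  deltas:
    - [[0,0,0,0],[0,0,0,0],[0,0,0,0]]
  jaw: 84

```text
t: 29.03
tcp_pos: [0.5213, 0.0233, 0.158]
tool_rot: [0.662, 0.749, 0.0, 0.0]
force: [0.3, 0.4, -1.3]
finger_gap: 0.98
gripper_force: 0.0
```

Request:
drive_tool:
  deltas:
    - [[0,0,-15,0],[0,0,-40,0],[0,0,-70,0],[0,0,-85,0],[0,0,-85,0]]

```text
t: 29.45
tcp_pos: [0.5237, 0.023, 0.2466]
tool_rot: [0.662, 0.749, 0.002, 0.004]
force: [0.4, -1.0, -0.6]
finger_gap: 0.985
gripper_force: 0.0
```

Request:
drive_tool:
  deltas:
    - [[25,0,0,0],[50,0,0,0],[60,0,0,0],[60,0,0,0],[60,0,0,0]]

```text
t: 29.87
tcp_pos: [0.5133, 0.083, 0.2422]
tool_rot: [0.662, 0.75, -0.001, -0.0]
force: [-0.8, 0.5, 0.2]
finger_gap: 0.98
gripper_force: 0.0
```

Request:
drive_tool:
  deltas:
    - [[0,0,0,0],[0,0,0,0],[0,0,0,0],[0,0,0,0]]

```text
t: 30.2
tcp_pos: [0.5138, 0.0822, 0.243]
tool_rot: [0.663, 0.749, -0.0, 0.0]
force: [0.0, 0.7, 0.5]
finger_gap: 0.987
gripper_force: 0.0
```

```bash
python3 - <<'E'
from h import *
save("wrist","z1");st,R=tool();im,c=load("z1");u=proj(c,(.5206,.0236,.174));print(u,st["tcp_pos"],st["force"])
for e in ells(im,*u,r=75,vmin=130): 
    if e[1][0]>15: print(e,plane(c,e[0],.174).round(4),"major mm at .174:",(e[1]/377.6*(c[1]@np.array([.5206,.0236,.174])+c[2])[2]*1000).round(1))
ti=save("top","z2");t,ct=load("z2");u=proj(ct,(.5206,.0236,.174));print("top",u,[ (e,plane(ct,e[0],.174).round(4)) for e in ells(t,*u,r=30,vmin=130)])
E
```

```text
[321.9183375  342.75286908] [0.51375856 0.08232979 0.2429794 ] [ 0.95263789 -0.5990794   0.09504635]
(array([323.15, 318.19]), array([122.5, 147.2]), np.False_) [0.5193 0.0405 0.174 ] major mm at .174: [76.7 92.2]
(array([321.05, 339.64]), array([23.6, 26.2]), np.True_) [0.5198 0.0257 0.174 ] major mm at .174: [14.8 16.4]
(array([321.62, 344.09]), array([52.6, 57.3]), np.True_) [0.5205 0.0226 0.174 ] major mm at .174: [32.9 35.9]
(array([321.7, 319.1]), array([81.4, 85.6]), np.True_) [0.5185 0.0397 0.174 ] major mm at .174: [51.  53.6]
top [272.78658727 229.47739676] [((array([275.4, 227.6]), array([44.6, 59.1]), np.False_), array([0.524 , 0.0188, 0.174 ])), ((array([274.13, 229.44]), array([19.5, 19.7]), np.True_), array([0.5206, 0.0211, 0.174 ]))]
```

```bash
python3 -c "
from h import *
print(manip.sign_off())"
```

```text
the job is handed in; nothing more can be done
None
```

The cutterhead, 30 mm sleeve and 18 mm collar were each lowered onto the arbor until contact, at the expected seated heights, released, and the job was handed in at about 30 s; no verdict came back. I viewed 11 pictures, one over the limit of 10.

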